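# Mallet home in its spring collar

### The arm

A 6-joint arm with a two-finger parallel gripper is mounted at the origin on a cart in front of the work surface, level with it; the furniture and walls round the work are solid. World frame = base frame: x ahead of the robot, y to its left, z up, the work surface at z = 0. Lengths are in m, angles in rad, forces in N, time in s.
With the tool pointing down it reaches from about 0.275 to 0.825 m from the base axis. Payload 5.2 kg.
Tool frame: the origin (TCP) lies between the finger pads; the fingertips stand manip.tip_reach ahead of it and the grasp point (between the pads) lies 3 mm ahead of it (manip.tip_reach is the distance from the TCP to the fingertips, in m); z points along the fingers, y is the line along which they close (so a half turn about z gives the same grasp; the last joint's range is limited). The gripper opens to 93 mm and grips with 3 to 60 N. Pads are 15 mm wide; open, the fingers measure 128 mm over their backs; the gripper's body (75 mm by 188 mm) begins 65 mm behind the grasp point.
Start: joints at [-0.203, 0.259, 1.535, -0, 1.348, -0.203], TCP at [0.55, 0, 0.22] pointing down, gripper open.
Joint ranges: [-3.14, 3.14], [-0.91, 2.08], [0.19, 2.58], [-1.22, 4.36], [0.22, 2.71], [-3.12, 3.12]. Speed limits (rad/s): [2.57, 2.57, 3.14, 3.14, 3.14, 3.14].

### API

Orientations are given as a rotation vector (axis times angle).
In Python, from bench import manip gives the robot as it stands.
- The arm moves only by the tool drive_tool, never from a script. Its argument "targets" is a list that holds one entry, the list of rows, each a list of 7 numbers: the gripper command: -1 is shut, 1 is fully open, values between are in proportion, then the shift along the tool's x, y, z in cm, then the turn, a rotation vector about the tool's x, y, z in degrees. In form: [[[grip, dx, dy, dz, wx, wy, wz], ...]]. A call has 1 to 10 rows; each row shifts and turns the commanded pose from where the row before left it, along the tool's axes as they then stand; what a row does not reach is not made up. A row lasts 1/8 s, in which the tool goes at most 62.5 mm and 10.7 degrees, less where a joint would pass 70% of its speed; a pose out of reach is approached as far as the arm can. A call with a gripper value outside its range is refused whole. The fingers move at their own pace and stop on an object; "squeeze" is the grip in N (left out, the last holds). Time passes only in rows, so rows that do not move let the fingers close. It gives the time, the measured TCP pose, the force, the opening and the grip force at its end, in the units of the state.
- manip.observe(): the state, without advancing time (a new reading comes with each control period).
- manip.get_image(name): name is "scene" or "side" or "wrist"; returns a dict with "frame" (420x560x3 uint8, red, green, blue), "fovy" (degrees; the focal length in pixels is half the picture's height over the tangent of half this angle, whatever the lens; pixels are square), "cx", "cy" (the principal point, pixels), "R" (3x3) and "t" (3): a world point X has camera coordinates R X + t. Camera axes: x right, y down, z forward; pixel columns grow to the right and rows downward; lengths in m; the calibration is good to about 2 mm. A picture is of the moment at which its call begins. There is no depth.
- manip.sign_off(): hands the job in; it is judged then, once.
The state is a dict: "clock": time; "q": joint angles; "joint_vel": joint speeds; "joint_torque": joint torques, N m; "ee_pos": TCP position; "tcp_rot": TCP orientation; "wrist_force": force on the tool from outside, world axes, zero at the start; "moment": the same for the moment, N m; "grip_width": finger opening in m; "finger_force": force on a finger pad.
Only numpy, scipy, OpenCV 4.12 (cv2) and the standard library are available. Lean on these libraries where they do the work, as an engineer would, in place of code of your own. Each camera call takes 0.05 s, during which the arm holds its last target. There are 200 camera calls.

### The job

The soft-faced mallet used for tapping tin lids shut is hanging in the draining can. Take it out and put it back in the holder: find the collar, which may be clamped anywhere along the holder's two rods, feed the handle down through it and press past the spring cheeks, gently, until the underside of the head sits fully home on the collar, then let go. Do not knock the can over, do not force the mallet against the holder, and leave everything else where it is.

Things in the scene. Friction and masses are not known exactly. Their poses are not given: they have to be found in the camera images.
- mallet: Soft-faced mallet, orange block head, white faces, wooden handle, 0.24 to 0.38 kg. Origin: on the handle axis at the underside of the head; z runs up the handle axis through the head, x along the head from face to face. It starts upright, hanging in the can, handle down, head lying across the rim (origin about 130 above the table).
- mallet_head (a point): Centre of the orange head block, 22 mm above the underside. The block is 42 long (x), 44 wide (y), 44 tall, with flat cheeks at y = -22 and +22 to grip; a round white face 41 across stands out at each end, 86 over both.
- mallet_butt (a point): Centre of the flat butt at the handle's lower end, 120 mm below the underside of the head. The butt is 23 across and widens over 3 mm to the 26 mm round handle; the neck, the first 29 mm below the head, is 23 across, then widens over 5 mm to 26.
- wash_can: Loose straight steel can with a blue band, 66 across, 131 tall, 4 mm wall, open at the top, 0.6 kg. Origin: centre of its underside.
- holder: Fixed steel tool holder: foot 156 x 100 x 12, two level 10 mm rods 70 apart running along its x axis at height 131, which come up from the foot at its +x end. An aluminium ring collar is clamped between the rods. Origin: on the table below collar_middle; z up, y across the rods.
- collar_middle (a point): Middle of the range in which the collar may be clamped, at the height of its top face (146 above the table). The collar (52 outside, 29 round bore without lead-in, 12 tall, 10 above the rods) lies on this line across the rods (y = 0), but up to 18 mm to either side along the holder's x; that place is not measured. It does not slide under ordinary force.
- spring_cheeks (a point): Height of the two black rubber spring cheeks under the ring, 21.5 mm below its top (they span 16 to 27 mm below), one on each y side, 23 apart at rest; they move along x with the collar. Pushing the handle between them and down takes about 4 to 14 N, more than the mallet's weight; they close round the neck when the head is home.
- tin_small_1: Small paint tin with a closed lid, 62 across, 62 tall, standing just behind the holder. Origin: centre of its underside.
- air_coupler: Brass air coupler, 66 long, 25 thick, lying on the robot's side of the can. Origin: centre of its underside.
- fan_deck: Colour fan deck lying at the right, 150 x 44 x 19. Origin: centre of its underside.
- marker_1: White marker pen lying at the right, 128 long, 18 thick. Origin: centre of its underside.
- colour_terminal: Fixed colour terminal at the table's right: a pole on a foot with a screen of about 350 x 220 mm, 220 to 450 mm above the table, spanning 390 to 780 mm ahead of the robot and 200 to 550 mm to its right. Reach past it, not through it. Origin: under its foot.
There are look-alikes about, which are no part of the job. Leave any purple or turquoise look-alike of the mallet alone.

How it is judged:
By the outcome, as a careful person would: the job done as asked, in the order asked, and still so for the second after the job is handed in, with the robot touching nothing.
It also fails if it takes over 72 s, if anything falls off the work surface, if the arm or the gripper's body presses on something with over 40 N, if the wrist force passes 120 N, or if a joint passes its speed limit or range.

## Working session

There is one attempt and no reset: what is moved stays moved. The work goes in short steps, Python scripts to look and compute and a tool call to move; the robot and the scene stay as the last step left them, time stands still between calls to the robot, and variables do not carry over. Pictures are saved under pics/ and viewed, at most 12 in all, crops included, and the job is handed in when it is done.

Besides the shell and the picture viewer there is one more tool, called after "Call:" as a command line: name --argument value ..., lists and objects as JSON in quotes. drive_tool: Moves the arm, as the interface text tells. Its arguments: {"type":"object","properties":{"targets":{"type":"array","items":{"type":"array","items":{"type":"array","items":{"type":"number"}}}},"squeeze":{"type":"number"}},"required":["targets"]}

```bash
mkdir -p pics
cat > h.py <<'E'
import numpy as np, cv2
from bench import manip
def shot(n,save=None):
    d=manip.get_image(n); d['f']=d['frame'].shape[0]/2/np.tan(np.radians(d['fovy'])/2)
    d['R']=np.array(d['R']);d['t']=np.array(d['t'])
    if save: cv2.imwrite('pics/'+save,d['frame'][:,:,::-1])
    return d
def ray(d,u,v):
    r=d['R'].T@np.array([(u-d['cx'])/d['f'],(v-d['cy'])/d['f'],1]); return -d['R'].T@d['t'], r
def plane(d,u,v,z):
    c,r=ray(d,u,v); return c+r*(z-c[2])/r[2]
def proj(d,X):
    p=d['R']@np.array(X)+d['t']; return np.array([d['cx']+d['f']*p[0]/p[2],d['cy']+d['f']*p[1]/p[2]])
def tri(obs):
    A=np.zeros((3,3));b=np.zeros(3)
    for d,u,v in obs:
        c,r=ray(d,u,v);r=r/np.linalg.norm(r);P=np.eye(3)-np.outer(r,r);A+=P;b+=P@c
    return np.linalg.solve(A,b)
E
python3 - <<'E'
from h import *
a=shot('scene');b=shot('side');w=shot('wrist')
im=np.hstack([a['frame'],b['frame']])
cv2.imwrite('pics/a.png',a['frame'][:,:,::-1]);cv2.imwrite('pics/b.png',b['frame'][:,:,::-1]);cv2.imwrite('pics/w.png',w['frame'][:,:,::-1])
for d in(a,b,w):print(ray(d,d['cx'],d['cy']),d['f'])
print(manip.observe(),manip.tip_reach)
E
```

```text
(array([-0.07235094, -0.51091963,  1.02127697]), array([ 0.51808527,  0.41514856, -0.74782306])) 500.07148843627175
(array([-0.20195651,  0.28827741,  1.3047564 ]), array([ 0.51742524, -0.21808891, -0.82747105])) 486.9178075026391
(array([0.549951  , 0.07897022, 0.38381749]), array([-0.00115325, -0.28198392, -0.95941844])) 315.0065233695998
{'clock': 0.15, 'q': array([-2.02815579e-01,  2.59145077e-01,  1.53578812e+00, -4.48124018e-06,
        1.34800015e+00, -2.02791091e-01]), 'joint_vel': array([ 0.00165082, -0.00133296, -0.00312298, -0.00013568, -0.00069161,
        0.00079125]), 'joint_torque': array([ 1.84710952e-03, -4.37643743e+01, -2.84233278e+01,  7.19930883e-02,
        3.80130450e-02, -3.72983607e-06]), 'ee_pos': array([5.49603321e-01, 9.48537239e-05, 2.19842597e-01]), 'tcp_rot': array([-2.22067747e+00, -2.22062530e+00,  1.16400285e-03]), 'wrist_force': array([ 0.04779942,  1.10681513, -0.12901661]), 'moment': array([-0.01995443,  0.00178623,  0.0160544 ]), 'finger_force': 0.0, 'grip_width': 0.09310521173484183} 0.022
```

View pics/a.png

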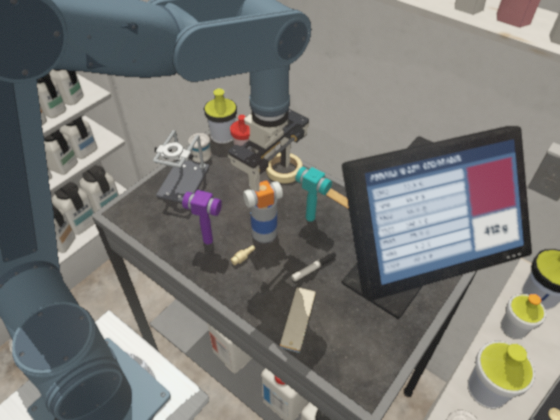

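View pics/b.png

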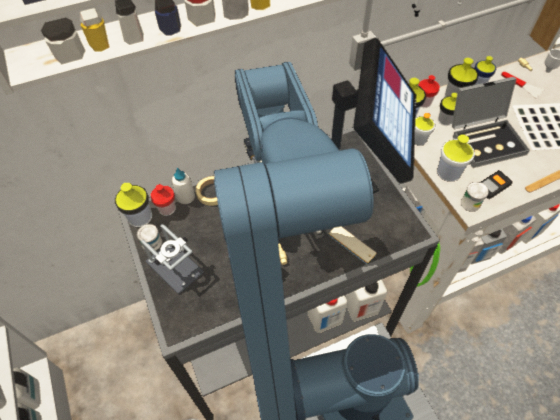

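Scene: the orange mallet head is at about (263,195), in the blue-banded can at (264,222). The look-alikes are purple at (200,203) and turquoise at (313,180). The holder is at (180,165) with its collar near (173,150). In the side view the arm hides the mallet, and the collar is near (172,250). I choose the orange one and will check it in a close crop.

Run:
```python
from h import *
a=shot('scene');b=shot('side');w=shot('wrist')
c=lambda d,x,y,W,H,s:cv2.resize(d['frame'][y:y+H,x:x+W,::-1],None,fx=s,fy=s,interpolation=cv2.INTER_CUBIC)
A=c(a,140,120,180,130,2.2)
A2=c(a,140,125,80,75,5); B2=c(b,130,210,80,75,5)
W=cv2.resize(w['frame'][:,:,::-1],(400,300))
out=np.zeros((600,800,3),np.uint8)
out[:286,:396]=A;out[:300,400:]=W
out[300:,:400]=B2[:300];out[300:,400:]=A2[:300]
cv2.imwrite('pics/c.png',out)
h=cv2.cvtColor(a['frame'],cv2.COLOR_RGB2HSV)
m=((h[...,0]<18)&(h[...,0]>6)&(h[...,1]>170)&(h[...,2]>120)).astype(np.uint8)
n,l,s,ce=cv2.connectedComponentsWithStats(m)
for i in range(1,n):
  if s[i,4]>30: print(s[i],ce[i],plane(a,*ce[i],.152))
h=cv2.cvtColor(w['frame'],cv2.COLOR_RGB2HSV)
m=((h[...,0]<18)&(h[...,0]>6)&(h[...,1]>170)&(h[...,2]>120)).astype(np.uint8)
n,l,s,ce=cv2.connectedComponentsWithStats(m)
for i in range(1,n):
  if s[i,4]>30: print('w',s[i],ce[i],plane(w,*ce[i],.152))
```

```text
[257 181  16  26 241] [265.3153527  195.87551867] [0.54491594 0.00943588 0.152     ]
w [250 167  57  41 217] [283.9124424  181.43778802] [0.55593553 0.03313268 0.152     ]
w [232 184  61  58 230] [257.3173913  223.93913043] [ 5.35475845e-01 -4.36317784e-04  1.52000000e-01]
```

View pics/c.png

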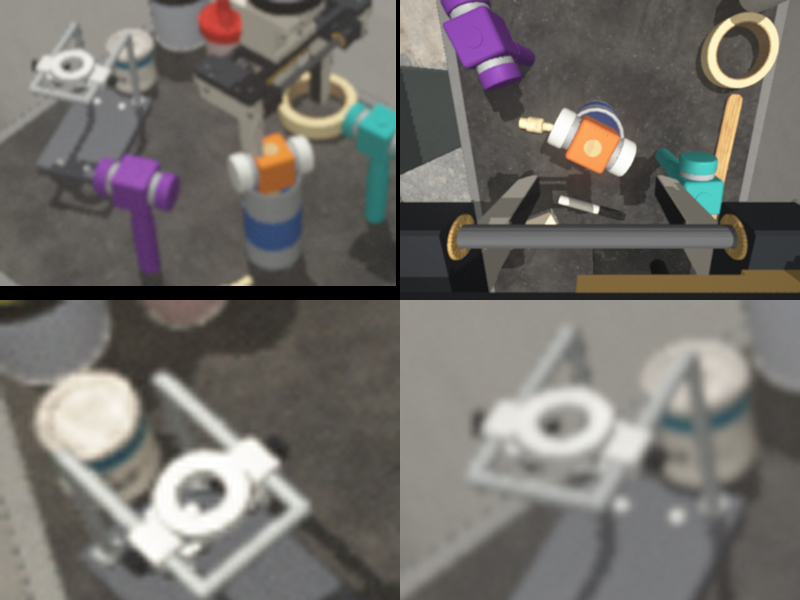

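The crop confirms it: orange block with white faces, in the blue-banded can, with a light handle end on its top at wrist pixel ≈(270,207). Now I'll measure the mallet and the collar.

Run:
```python
from h import *
a=shot('scene');b=shot('side');w=shot('wrist')
h=cv2.cvtColor(w['frame'],cv2.COLOR_RGB2HSV)
print(h[190,270],h[207,270],h[215,285],h[225,262])
m=((h[...,0]<20)&(h[...,0]>3)&(h[...,1]>140)&(h[...,2]>100)).astype(np.uint8)*255
m[280:]=0
m=cv2.morphologyEx(m,cv2.MORPH_OPEN,np.ones((3,3)))
cs,_=cv2.findContours(m,cv2.RETR_EXTERNAL,cv2.CHAIN_APPROX_NONE)
for c in cs:
  if cv2.contourArea(c)>300:
    r=cv2.minAreaRect(c);print(r,cv2.contourArea(c))
    for p in cv2.boxPoints(r):print(p,plane(w,*p,.174)[:2])
    print('c',plane(w,*r[0],.174))
print('disc',plane(w,270,207,.174),'fwd',w['R'])
C=tri([(a,174,149.4),(b,170,248.4)]);print('collar',C,proj(a,C),proj(b,C))
print(plane(a,174,149.4,.146),plane(b,170,248.4,.146))
# rods in side: 
for p in [(155,380),(60,450),(300,510),(205,590)]: print('rod',plane(b,130+p[0]/5,210+(p[1]-300)/5,.136))
print('tin top',plane(b,148,235,.062))
```

```text
[ 14 162 252] [ 20  92 245] [ 14 164 251] [ 14 167 251]
((269.4000244140625, 203.20001220703125), (59.032188415527344, 66.18761444091797), 26.56505012512207) 3631.5
[228.20003 219.60002] [0.51663797 0.01018119]
[257.80002 160.40001] [0.53810718 0.05159323]
[310.60004 186.8    ] [0.57378885 0.03367121]
[281.00003 246.00002] [ 0.5538118  -0.00982324]
c [0.54564762 0.02210467 0.174     ]
disc [0.54604771 0.01937297 0.174     ] fwd [[ 9.99999977e-01 -1.42596404e-04  1.58954307e-04]
 [-1.81662286e-04 -9.59343708e-01  2.82240352e-01]
 [ 1.12245355e-04 -2.82240374e-01 -9.59343712e-01]]
collar [0.53223803 0.31083447 0.13779858] [173.583335   149.99400766] [169.79664039 247.73756568]
[0.52891293 0.30403352 0.146     ] [0.52484545 0.31076148 0.146     ]
rod [0.61201235 0.31347066 0.136     ]
rod [0.58903749 0.37472325 0.136     ]
rod [0.49773159 0.26402337 0.136     ]
rod [0.47175358 0.32577287 0.136     ]
tin top [0.64870353 0.35935739 0.062     ]
```

Call:
drive_tool --targets '[[[1,3.6,-0.3,-0.8,0,0,0],[1,3.6,-0.3,-0.8,0,0,0],[1,3.6,-0.3,-0.8,0,0,0],[1,3.6,-0.3,-0.8,0,0,0],[1,3.6,-0.3,-0.8,0,0,0],[1,3.6,-0.3,-0.8,0,0,0],[1,3.6,-0.3,-0.8,0,0,0],[1,3.6,-0.2,-0.8,0,0,0],[1,0,0,0,0,0,0],[1,0,0,0,0,0,0]]]'

```text
clock: 1.7
ee_pos: [0.5269, 0.2875, 0.2841]
tcp_rot: [2.221, 2.222, -0.001]
wrist_force: [-0.0, -0.3, -0.9]
grip_width: 0.0929
finger_force: 0.0
```

Run:
```python
from h import *
w=shot('wrist');b=shot('side');a=shot('scene')
print(manip.observe()['ee_pos'])
print(proj(w,[.527,.308,.146]))
c=lambda d,x,y,W,H,s:cv2.resize(d['frame'][y:y+H,x:x+W,::-1],None,fx=s,fy=s,interpolation=cv2.INTER_CUBIC)
out=np.zeros((600,800,3),np.uint8)
out[:,:]=cv2.resize(w['frame'][:,:,::-1],(800,600))
cv2.imwrite('pics/d.png',out)
import pickle;pickle.dump((w,a,b),open('d.pkl','wb'))
```

```text
[0.52708602 0.28684109 0.28411058]
[275.84535116 180.02573617]
```

View pics/d.png

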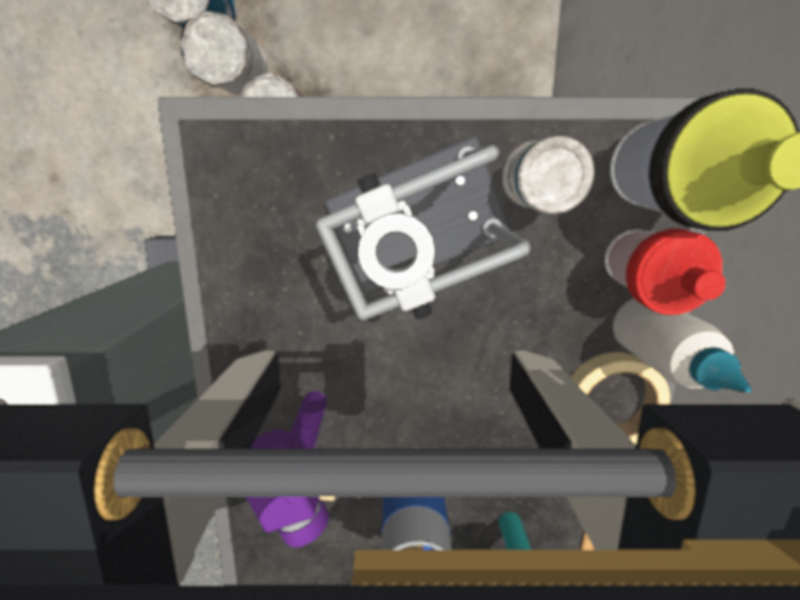

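The wrist view shows the collar ring at ≈(396,250) in the picture, which is (277,175) in native pixels. It sits toward the free end of the rods, and the bore is clearly visible. I'll fit it.

Run:
```python
from h import *
import pickle
w,a,b=pickle.load(open('d.pkl','rb'))
def hole(d,u,v,th):
    g=cv2.cvtColor(d['frame'],cv2.COLOR_RGB2GRAY)
    m=(g>th).astype(np.uint8)*255
    cs,hi=cv2.findContours(m,cv2.RETR_CCOMP,cv2.CHAIN_APPROX_NONE)
    for c,h in zip(cs,hi[0]):
        if h[3]>=0 and len(c)>12:
            e=cv2.fitEllipse(c)
            if np.hypot(e[0][0]-u,e[0][1]-v)<12: print(th,e,plane(d,*e[0],.146),np.array(e[1])/d['f'])
for th in(140,170,200,220): hole(w,277,175,th)
for th in(130,150,170,190): hole(b,170,248,th)
for th in(130,150,170,190): hole(a,174,149,th)
g=cv2.cvtColor(w['frame'],cv2.COLOR_RGB2GRAY)
print(g[175,245:312])
print(g[142:212,277])
P=lambda x,y:plane(w,x/1.4286,y/1.4286,.136)[:2]
r1=P(325,222),P(495,153);r2=P(365,312),P(525,248)
for r in(r1,r2):print(r,np.degrees(np.arctan2(*(r[1]-r[0])[::-1])))
```

```text
140 ((277.1454772949219, 175.76817321777344), (27.857877731323242, 28.674497604370117), 128.15223693847656) [0.52825878 0.31218155 0.146     ] [0.08843588 0.09102827]
170 ((277.0574951171875, 175.63340759277344), (29.094350814819336, 30.009859085083008), 112.9759750366211) [0.52817341 0.31231336 0.146     ] [0.09236111 0.09526742]
200 ((277.0084533691406, 175.82635498046875), (30.12482452392578, 30.646902084350586), 115.40953063964844) [0.52812613 0.3121246  0.146     ] [0.09563238 0.09728974]
220 ((277.0565185546875, 175.74691772460938), (30.70818328857422, 31.226608276367188), 106.14501953125) [0.52817259 0.31220233 0.146     ] [0.09748428 0.09913004]
130 ((170.3710174560547, 248.0982666015625), (6.826329231262207, 9.585954666137695), 71.204833984375) [0.52534265 0.30956289 0.146     ] [0.01401947 0.01968701]
150 ((170.11668395996094, 247.9855194091797), (7.55710506439209, 10.15192985534668), 80.84790802001953) [0.52596871 0.31009779 0.146     ] [0.01552029 0.02084937]
170 ((169.942138671875, 247.69212341308594), (8.444778442382812, 10.818904876708984), 80.71878814697266) [0.527052
[... 1217 characters left out ...]
 247 251 249 249 249 249 249 250 250 247 220
 152 118 114 117 117 119 121 120 119 119 121 120 121 120 119 120 119 119
 118 120 120 119 120 119 120 121 119 117 142 206 244 250 250 250 250 250
 250 250 252 250 230 164 121 115 118 117 117 118 117]
[222 231 236 237 230 206 168 179 233 252 252 251 251 251 250 250 250 249
 245 214 149 119 118 121 119 119 118 117 119 118 119 120 120 119 118 120
 121 121 120 119 121 118 104  80  65  70  90 128 176 232 252 253 251 251
 251 251 251 250 248 232 194 192 210 199 185 179 184 194 201 199]
(array([0.47949099, 0.33058706]), array([0.5935323 , 0.37572589])) 21.59421353737741
(array([0.50581823, 0.26556063]), array([0.61851918, 0.31259168])) 22.651188883094775
```

Call:
drive_tool --targets '[[[1,-4.4,0.3,0,0,0,0],[1,-4.5,0.3,0,0,0,0],[1,-4.5,0.3,0,0,0,0],[1,-4.5,0.3,0,0,0,0],[1,-4.5,0.3,0,0,0,0],[1,-4.4,0.4,0,0,0,0],[1,0,0,0,0,0,-10.5],[1,0,0,0,0,0,-10.5],[1,0,0,0,0,0,-10.5],[1,0,0,0,0,0,-10.5]]]'

```text
clock: 3.1
ee_pos: [0.5457, 0.0189, 0.2844]
tcp_rot: [-1.272, -2.873, 0.0]
wrist_force: [0.3, 0.0, -0.4]
grip_width: 0.0928
finger_force: 0.0
```

Call:
drive_tool --targets '[[[1,0,0,2,0,0,-10.5],[1,0,0,2,0,0,-10.5],[1,0,0,2,0,0,0],[1,0,0,0,0,0,0]]]'

```text
clock: 3.6
ee_pos: [0.5447, 0.0193, 0.223]
tcp_rot: [-0.735, -3.051, 0.001]
wrist_force: [-0.4, -0.3, 0.4]
grip_width: 0.0932
finger_force: 0.0
```

```bash
cat > mal.py <<'E'
from h import *
from scipy.spatial.transform import Rotation as Ro
w=shot('wrist','e.png')
o=manip.observe();T=Ro.from_rotvec(o['tcp_rot']).as_matrix();p=o['ee_pos']
h=cv2.cvtColor(w['frame'],cv2.COLOR_RGB2HSV)
m=((h[...,0]<20)&(h[...,0]>3)&(h[...,1]>140)&(h[...,2]>100)).astype(np.uint8)*255
m[300:]=0
m=cv2.morphologyEx(m,cv2.MORPH_OPEN,np.ones((3,3)))
cs,hi=cv2.findContours(m,cv2.RETR_CCOMP,cv2.CHAIN_APPROX_NONE)
print(p,T[:,1],T[:,2])
for c,q in zip(cs,hi[0]):
  if cv2.contourArea(c)>80:
    r=cv2.minAreaRect(c);X=plane(w,*r[0],.174);bp=[plane(w,*k,.174) for k in cv2.boxPoints(r)]
    print('hole' if q[3]>=0 else 'out',np.round(r[0]),X,'tool',T.T@(X-p),[round(np.linalg.norm(bp[i]-bp[i-1]),4) for i in(1,2)],
      [np.round(np.degrees(np.arctan2(*(T.T@(bp[i]-bp[i-1]))[1::-1])),1) for i in(1,2)])
E
python3 mal.py
```

```text
[0.54548271 0.01934443 0.22419381] [ 4.55219215e-01  8.90379241e-01 -5.23982613e-04] [-1.40388357e-03  1.29262543e-04 -9.99999006e-01]
out [274. 226.] [0.54056036 0.02058829 0.174     ] tool [ 0.00488329 -0.00110694  0.05020083] [np.float64(0.0411), np.float64(0.0424)] [np.float64(90.0), np.float64(178.6)]
hole [275. 231.] [0.54394109 0.01885304 0.174     ] tool [ 0.00108324 -0.00111299  0.05019586] [np.float64(0.0182), np.float64(0.0182)] [np.float64(43.8), np.float64(136.3)]
```

View pics/e.png

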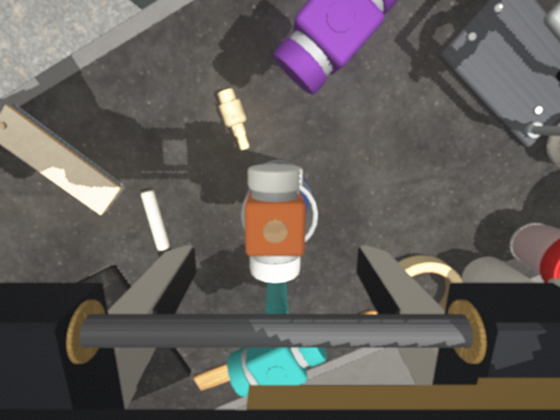

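The orange head is centred at (274,226), square to the fingers and 1 mm off. I'll descend and grip.

Call:
drive_tool --squeeze 30 --targets '[[[1,0.1,-0.1,1.5,0,0,0],[1,0,0,2,0,0,0],[1,0,0,2,0,0,0],[1,0,0,1.1,0,0,0],[0.6,0,0,0,0,0,0],[0.3,0,0,0,0,0,0],[0.1,0,0,0,0,0,0],[-0.1,0,0,0,0,0,0],[-0.5,0,0,0,0,0,0],[-1,0,0,0,0,0,0]]]'

```text
clock: 4.9
ee_pos: [0.5447, 0.0192, 0.1586]
tcp_rot: [0.733, 3.055, -0.001]
wrist_force: [-0.7, -1.5, 1.4]
grip_width: 0.0436
finger_force: 29.9
```

Call:
drive_tool --targets '[[[-1,0,0,0,0,0,0],[-1,0,0,0,0,0,0],[-1,0,0,-0.3,0,0,0],[-1,0,0,-0.7,0,0,0],[-1,0,0,0,0,0,0]]]'

```text
clock: 5.52
ee_pos: [0.545, 0.0197, 0.1689]
tcp_rot: [0.733, 3.054, 0.001]
wrist_force: [-0.2, -0.8, -4.0]
grip_width: 0.0438
finger_force: 29.9
```

Call:
drive_tool --targets '[[[-1,0,0,-1,0,0,0],[-1,0,0,-2,0,0,0],[-1,0,0,-2,0,0,0],[-1,0,0,-2,0,0,0],[-1,0,0,-2,0,0,0],[-1,0,0,-2,0,0,0],[-1,0,0,-2,0,0,0],[-1,0,0,-2,0,0,0],[-1,0,0,-2,0,0,0],[-1,0,0,0,0,0,0]]]'

```text
clock: 6.78
ee_pos: [0.5454, 0.0195, 0.3405]
tcp_rot: [0.732, 3.051, 0.001]
wrist_force: [0.0, -0.4, -3.0]
grip_width: 0.044
finger_force: 29.9
```

Run:
```python
from h import *
from scipy.spatial.transform import Rotation as Ro
w=shot('wrist');a=shot('scene');b=shot('side')
o=manip.observe();T=Ro.from_rotvec(o['tcp_rot']).as_matrix();p=o['ee_pos']
print(p,o['wrist_force'],T)
print('to collar',T.T@(np.array([.528,.311,p[2]])-p))
out=np.hstack([cv2.resize(a['frame'],(400,300)),cv2.resize(w['frame'],(400,300))])
z=a['frame'][60:260,120:390]
out=np.vstack([out,np.hstack([cv2.resize(z,(400,300)),cv2.resize(b['frame'],(400,300))])])
cv2.imwrite('pics/f.png',out[:,:,::-1])
```

```text
[0.54421873 0.01968546 0.33758282] [-0.40107175 -0.33262396 -3.49523564] [[-8.91002602e-01  4.53996012e-01 -1.40836545e-03]
 [ 4.53996064e-01  8.91003638e-01  3.01219856e-04]
 [ 1.39161135e-03 -3.71004693e-04 -9.99998963e-01]]
to collar [1.46706588e-01 2.52199080e-01 1.10591626e-04]
```

View pics/f.png

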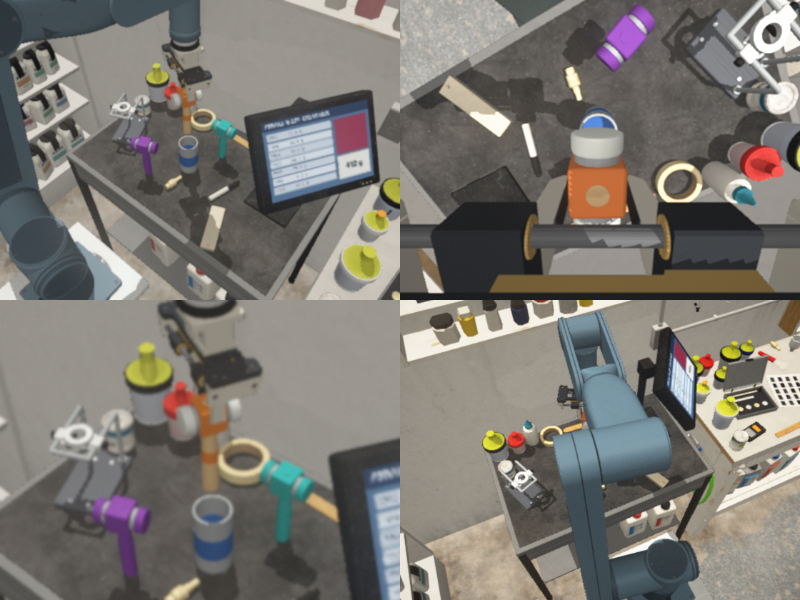

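Picture: the mallet is out and hanging upright in the gripper, and the can still stands. Now to above the collar.

Call:
drive_tool --targets '[[[-1,1,1.7,0,0,0,0],[-1,1.9,3.3,0,0,0,0],[-1,1.9,3.3,0,0,0,0],[-1,1.9,3.3,0,0,0,0],[-1,1.9,3.3,0,0,0,0],[-1,1.9,3.3,0,0,0,0],[-1,1.9,3.3,0,0,0,0],[-1,1.9,2.7,0,0,0,0],[-1,1.3,1.0,0,0,0,0],[-1,0,0,0,0,0,0]]]'

```text
clock: 8.18
ee_pos: [0.5189, 0.316, 0.338]
tcp_rot: [-0.73, -3.055, 0.001]
wrist_force: [-0.0, -0.5, -2.9]
grip_width: 0.044
finger_force: 29.9
```

Call:
drive_tool --targets '[[[-1,0,0,0,0,0,0],[-1,0,0,0,0,0,0]]]'

```text
clock: 8.43
ee_pos: [0.5205, 0.3138, 0.3386]
tcp_rot: [0.736, 3.054, -0.0]
wrist_force: [-0.1, 0.0, -3.6]
grip_width: 0.0442
finger_force: 29.9
```

Run:
```python
from h import *
from scipy.spatial.transform import Rotation as Ro
w=shot('wrist');a=shot('scene');b=shot('side')
o=manip.observe();T=Ro.from_rotvec(o['tcp_rot']).as_matrix();p=o['ee_pos']
print(p,o['wrist_force'])
d=T.T@(np.array([.528,.311,p[2]])-p);print('to collar',d)
butt=p+T@[0,0,.148]
print(butt,proj(a,butt),proj(b,butt),proj(w,[.528,.311,.146]))
z=lambda d,u,v,k:cv2.resize(d['frame'][int(v)-k:int(v)+k,int(u)-k:int(u)+k],(400,400),interpolation=cv2.INTER_CUBIC)
u,v=proj(a,[.528,.311,.17]);s,t=proj(b,[.528,.311,.17]);print(u,v,s,t)
out=np.vstack([np.hstack([z(a,u,v,40),z(b,s,t,40)]),np.zeros((200,800,3),np.uint8)])
out[400:,:267]=cv2.resize(w['frame'],(267,200))
cv2.imwrite('pics/g.png',out[:,:,::-1])
```

```text
[0.52044636 0.31411847 0.33858333] [ 0.19839151  0.17898608 -3.03977791]
to collar [-8.14521456e-03  6.61616993e-04  1.89265590e-06]
[0.52048085 0.31411217 0.19058333] [166.169738  136.3276745] [165.91837422 241.86519067] [276.42917921 194.94197431]
170.44929719493047 141.4721097607981 167.81506912942797 243.10330189255427
```

View pics/g.png

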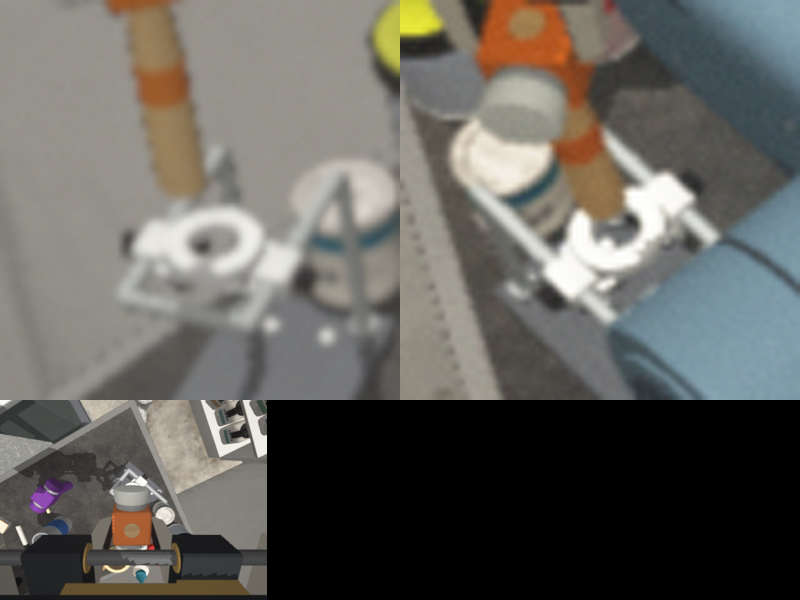

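The butt is about 8 mm past the bore (scene (166,138), side (167,244)). That was my arithmetic; I'll correct it and lower to just above the ring.

Call:
drive_tool --targets '[[[-1,-0.8,0.1,0,0,0,0],[-1,0,0,1.2,0,0,0],[-1,0,0,1.2,0,0,0],[-1,0,0,1.0,0,0,0],[-1,0,0,0,0,0,0],[-1,0,0,0,0,0,0]]]'

```text
clock: 9.32
ee_pos: [0.5277, 0.3124, 0.3047]
tcp_rot: [0.733, 3.055, 0.0]
wrist_force: [-1.0, 0.5, -3.4]
grip_width: 0.044
finger_force: 29.9
```

Run:
```python
from h import *
from scipy.spatial.transform import Rotation as Ro
w=shot('wrist');a=shot('scene');b=shot('side')
o=manip.observe();T=Ro.from_rotvec(o['tcp_rot']).as_matrix();p=o['ee_pos']
print(p,o['wrist_force'])
d=T.T@(np.array([.528,.311,p[2]])-p);print('to collar',d)
# handle axis: brown/orange hue mask rows, midpoints versus ring centre
def axis(dd,X):
    h=cv2.cvtColor(dd['frame'],cv2.COLOR_RGB2HSV)
    m=((h[...,0]>3)&(h[...,0]<20)&(h[...,1]>85)&(h[...,2]>60)).astype(np.uint8)
    for z in(.17,.18,.19,.20,.21,.22,.23):
        q=proj(dd,[*X,z]);v=int(round(q[1]));r=np.where(m[v,int(q[0])-14:int(q[0])+15])[0]+int(q[0])-14
        if len(r):print(z,np.round(q,1),r.min(),r.max(),(r.min()+r.max())/2-q[0])
print('scene');axis(a,p[:2]);print('side');axis(b,p[:2])
z=lambda d,u,v,k:cv2.resize(d['frame'][int(v)-k:int(v)+k,int(u)-k:int(u)+k],(400,400),interpolation=cv2.INTER_CUBIC)
u,v=proj(a,[.528,.311,.16]);s,t=proj(b,[.528,.311,.16])
cv2.imwrite('pics/i.png',np.hstack([z(a,u,v,30),z(b,s,t,30)])[:,:,::-1])
```

```text
[0.52785861 0.31233481 0.30507671] [-0.7780747  -0.0712614  -3.52275665]
to collar [-7.31867588e-04 -1.12520691e-03 -3.46345172e-07]
scene
0.17 [170.  141.3] 166 173 -0.5490489350056009
0.18 [169.4 138.3] 165 173 -0.43751079742943944
0.19 [168.8 135.3] 165 172 -0.3187954903300465
0.2 [168.2 132.3] 164 172 -0.1927759182219404
0.21 [167.6 129.2] 163 172 -0.059321966940814264
0.22 [166.9 126.1] 162 171 -0.41830041348629265
0.23 [166.3 122.9] 162 171 0.23042516738581753
side
0.17 [167.4 243.3] 163 172 0.148539530709769
0.18 [166.6 241.4] 162 171 -0.09448603571695458
0.19 [165.8 239.5] 162 171 0.6721635779609585
0.2 [165.1 237.6] 161 171 0.9486750580711316
0.21 [164.3 235.7] 160 170 0.7352399249452048
0.22 [163.5 233.7] 162 169 2.032054690401253
0.23 [162.7 231.7] 163 168 2.839321021423416
```

View pics/i.png

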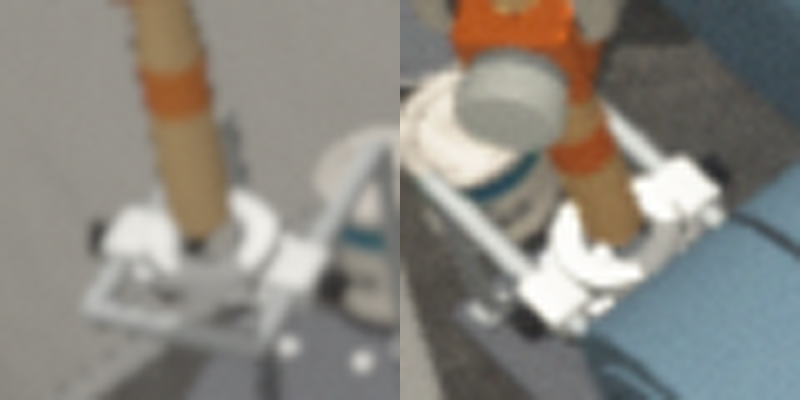

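In the scene view the handle sits ~1–2 px (3 mm) left of the bore centre (171 vs 172), and in the side view it is nearly centred. I'll shift it accordingly and feel downward.

Call:
drive_tool --targets '[[[-1,-0.2,-0.1,0.3,0,0,0],[-1,0,0,0.3,0,0,0],[-1,0,0,0.3,0,0,0],[-1,0,0,0.2,0,0,0],[-1,0,0,0.1,0,0,0],[-1,0,0,0,0,0,0]]]'

```text
clock: 10.22
ee_pos: [0.5292, 0.3103, 0.2933]
tcp_rot: [0.733, 3.054, 0.001]
wrist_force: [-0.7, -0.9, 3.3]
grip_width: 0.0439
finger_force: 30.0
```

Call:
drive_tool --targets '[[[-1,0,0,0.1,0,0,0],[-1,0,0,0.1,0,0,0],[-1,0,0,0,0,0,0]]]'

```text
clock: 10.6
ee_pos: [0.5297, 0.3102, 0.2929]
tcp_rot: [0.733, 3.051, 0.002]
wrist_force: [-0.7, -2.0, 10.0]
grip_width: 0.0438
finger_force: 30.1
```

Run:
```python
from h import *
F=[];M=[];Pp=[];I={'scene':[], 'side':[]}
for i in range(8):
    for n in I:
        d=shot(n);I[n].append(d['frame'].astype(float));d0=d
        o=manip.observe();F.append(o['wrist_force']);M.append(o['moment']);Pp.append(o['ee_pos'])
F=np.array(F);M=np.array(M);f=F.mean(0);m=M.mean(0);p=np.mean(Pp,0)
print(f,F.std(0),m,M.std(0),p)
df=f-[-.2,-.1,-3.4]
for rz in(-.148,):print('r',(m[0]+rz*df[1])/df[2],-(m[1]-rz*df[0])/df[2], 'no-lat',m[0]/df[2],-m[1]/df[2])
out=[]
for n in I:
    d=shot(n);fr=np.mean(I[n],0).astype(np.uint8)
    u,v=proj(d,[.5285,.311,.155]);k=20;u=int(u);v=int(v);print(n,u,v,proj(d,[*p[:2],.146]))
    out.append(cv2.resize(fr[v-k:v+k,u-k:u+k],(400,400),interpolation=cv2.INTER_CUBIC))
cv2.imwrite('pics/j.png',np.hstack(out)[:,:,::-1])
```

```text
[-0.93000718 -1.85672617 10.00662826] [0.51779697 0.57199836 0.54367314] [-0.71667326  0.41301739  0.00785243] [0.02420317 0.02261877 0.0326128 ] [0.52971046 0.31019106 0.29295662]
r -0.0340635826052981 -0.022748175366751246 no-lat -0.05345663718416609 -0.030806954957160525
scene 171 145 [172.57639806 148.25536831]
side 168 245 [169.69268838 246.90801604]
```

View pics/j.png

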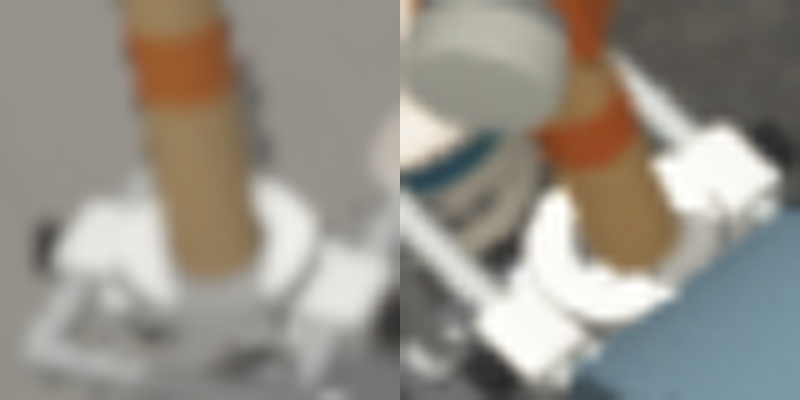

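The butt rests on the ring. Both views put it ~1 px toward the camera from the bore centre (scene butt ≈(211,249) vs ring (211,239); side butt ≈(630,233) vs ring (618,227), crop pixels). The moment also says contact is on the −x−y side. I'll lift, shift ~3.5 mm toward +x+y and try again.

Call:
drive_tool --targets '[[[-1,0,0,-0.5,0,0,0],[-1,-0.15,0.3,0,0,0,0],[-1,0,0,0,0,0,0],[-1,0,0,0.2,0,0,0],[-1,0,0,0.2,0,0,0],[-1,0,0,0.1,0,0,0],[-1,0,0,0,0,0,0]]]'

```text
clock: 12.38
ee_pos: [0.5316, 0.3124, 0.2903]
tcp_rot: [-0.733, -3.055, 0.0]
wrist_force: [0.3, 0.1, -2.5]
grip_width: 0.044
finger_force: 29.9
```

```bash
cat > fm.py <<'E'
from h import *
F=[];M=[]
for i in range(6):
    shot('wrist');o=manip.observe();F.append(o['wrist_force']);M.append(o['moment'])
f=np.mean(F,0);m=np.mean(M,0);df=f-[-.2,-.1,-3.4]
print(o['clock'],o['ee_pos'],o['tcp_rot'],f,m,'r',(-m[1]-.35*df[0])/df[2],(m[0]-.35*df[1])/df[2])
E
python3 fm.py
```

```text
12.675 [0.53170516 0.31237613 0.2905446 ] [7.33440926e-01 3.05466191e+00 1.14270684e-04] [ 0.20995677 -0.35571528 -3.24726769] [ 0.04171211 -0.10426768  0.00871809] r -0.2567707412540474 0.8591008517213131
```

It entered: TCP is 3 mm lower and there is no contact force. Continuing gently.

Call:
drive_tool --targets '[[[-1,0,0,0.2,0,0,0],[-1,0,0,0.2,0,0,0],[-1,0,0,0.2,0,0,0],[-1,0,0,0,0,0,0],[-1,0,0,0,0,0,0]]]'

```text
clock: 13.3
ee_pos: [0.5317, 0.3124, 0.2845]
tcp_rot: [0.733, 3.055, -0.0]
wrist_force: [0.7, 0.5, -3.4]
grip_width: 0.0436
finger_force: 29.9
```

```bash
python3 fm.py
```

```text
13.6 [0.53171473 0.31242201 0.28453085] [7.33331164e-01 3.05468130e+00 1.44832480e-04] [-0.06760213 -0.06993471 -3.34058833] [ 0.04712471 -0.05851736 -0.00034623] r 0.20497830941014192 0.6160718003970814
```

Call:
drive_tool --targets '[[[-1,0,0,0.2,0,0,0],[-1,0,0,0.2,0,0,0],[-1,0,0,0.2,0,0,0],[-1,0,0,0.2,0,0,0],[-1,0,0,0.2,0,0,0],[-1,0,0,0,0,0,0]]]'

```text
clock: 14.35
ee_pos: [0.5316, 0.3125, 0.2743]
tcp_rot: [-0.733, -3.055, -0.0]
wrist_force: [-0.8, 0.7, -3.7]
grip_width: 0.0438
finger_force: 29.9
```

```bash
python3 fm.py
```

```text
14.65 [0.53165929 0.31242513 0.27450124] [7.33333431e-01 3.05476769e+00 9.91342741e-05] [-0.09410217 -0.01959792 -3.41559045] [ 0.13359999 -0.03696977  0.02090114] r 0.0060594008034062005 -6.764348830293099
```

Call:
drive_tool --targets '[[[-1,0,0,0.2,0,0,0],[-1,0,0,0.2,0,0,0],[-1,0,0,0.2,0,0,0],[-1,0,0,0.2,0,0,0],[-1,0,0,0.2,0,0,0],[-1,0,0,0,0,0,0]]]'

```text
clock: 15.4
ee_pos: [0.5316, 0.3125, 0.264]
tcp_rot: [-0.733, -3.054, -0.0]
wrist_force: [-0.2, 0.9, -0.5]
grip_width: 0.0441
finger_force: 29.9
```

```bash
python3 fm.py
```

```text
15.7 [0.53157169 0.31246338 0.26404237] [-7.33172929e-01 -3.05425364e+00  2.82903949e-04] [ 0.74348404  1.33117949 -1.85460277] [ 0.42125143 -0.21322879  0.00957482] r -0.07570262064372289 -0.05154751723212179
```

Call:
drive_tool --targets '[[[-1,0,0.1,0.1,0,0,0],[-1,0,0,0.3,0,0,0],[-1,0,0,0.3,0,0,0],[-1,0,0,0.3,0,0,0],[-1,0,0,0,0,0,0]]]'

```text
clock: 16.32
ee_pos: [0.5319, 0.3133, 0.2537]
tcp_rot: [-0.733, -3.054, 0.001]
wrist_force: [1.6, 0.6, -2.4]
grip_width: 0.0439
finger_force: 29.9
```

```bash
python3 fm.py
```

```text
16.625 [0.53185523 0.31326514 0.25372479] [-7.33038237e-01 -3.05370178e+00  9.70799064e-04] [ 0.77772075  0.10295247 -3.76843593] [ 0.14952313 -0.15863201  0.00171756] r 0.49824199512624057 -0.21303506026028451
```

Call:
drive_tool --targets '[[[-1,-0.05,0,0.3,0,0,0],[-1,0,0,0.3,0,0,0],[-1,0,0,0.3,0,0,0],[-1,0,0,0.3,0,0,0],[-1,0,0,0.3,0,0,0],[-1,0,0,0.3,0,0,0],[-1,0,0,0,0,0,0]]]'

```text
clock: 17.5
ee_pos: [0.5323, 0.313, 0.2355]
tcp_rot: [-0.733, -3.054, 0.001]
wrist_force: [0.2, -0.5, -2.3]
grip_width: 0.0438
finger_force: 29.9
```

```bash
python3 fm.py
```

```text
17.8 [0.53226069 0.31302584 0.23563461] [-7.33120758e-01 -3.05358882e+00  1.03377429e-03] [ 0.13064007  0.47069937 -3.7262415 ] [ 0.21164641 -0.10376198 -0.01536841] r 0.036666239977434296 -0.03648105725245083
```

Call:
drive_tool --targets '[[[-1,0,0,0.3,0,0,0],[-1,0,0,0.3,0,0,0],[-1,0,0,0.3,0,0,0],[-1,0,0,0.3,0,0,0],[-1,0,0,0.3,0,0,0],[-1,0,0,0.3,0,0,0],[-1,0,0,0.3,0,0,0]]]'

```text
clock: 18.68
ee_pos: [0.5324, 0.3129, 0.2152]
tcp_rot: [-0.733, -3.054, 0.001]
wrist_force: [-3.7, -1.9, 4.2]
grip_width: 0.044
finger_force: 30.0
```

Call:
drive_tool --targets '[[[-1,0,0,0.3,0,0,0],[-1,0,0,0.3,0,0,0],[-1,0,0,0.3,0,0,0],[-1,0,0,0.3,0,0,0],[-1,0,0,0.3,0,0,0]]]'

```text
clock: 19.3
ee_pos: [0.5324, 0.3129, 0.2001]
tcp_rot: [-0.733, -3.054, 0.001]
wrist_force: [-4.8, -3.3, 5.7]
grip_width: 0.0441
finger_force: 30.0
```

```bash
python3 fm.py
python3 - <<'E'
from h import *
a=shot('scene');b=shot('side')
z=lambda d,u,v,k:cv2.resize(d['frame'][int(v)-k:int(v)+k,int(u)-k:int(u)+k],(400,400),interpolation=cv2.INTER_CUBIC)
X=[.532,.313,.15]
cv2.imwrite('pics/k.png',np.hstack([z(a,*proj(a,X),30),z(b,*proj(b,X),30)])[:,:,::-1])
E
```

```text
19.6 [0.53218157 0.31292022 0.19950549] [-7.33050885e-01 -3.05343765e+00  1.33133514e-03] [-2.62924539 -2.38639619 -0.92983047] [-0.49872834  0.61965072 -0.00170841] r 0.0933479095818415 0.12206058238467841
```

View pics/k.png

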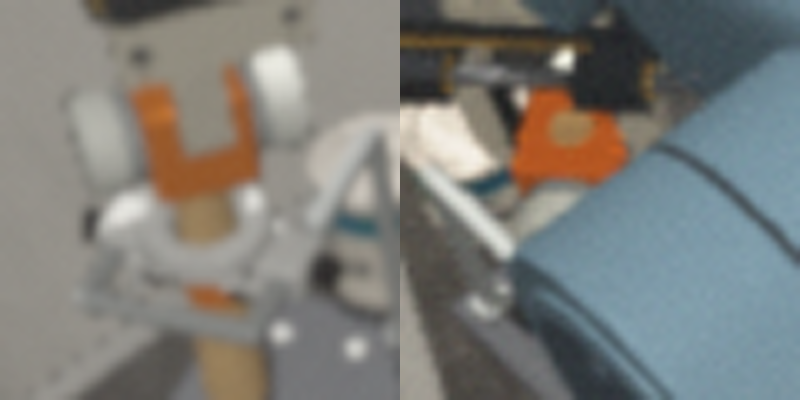

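The handle is through the collar and the head is ~25 mm above it. I'll relieve the small side force and go on.

Call:
drive_tool --targets '[[[-1,0,-0.07,0.2,0,0,0],[-1,0,0,0.3,0,0,0],[-1,0,0,0.3,0,0,0],[-1,0,0,0.3,0,0,0],[-1,0,0,0.3,0,0,0],[-1,0,0,0.3,0,0,0]]]'

```text
clock: 20.45
ee_pos: [0.5324, 0.3127, 0.1829]
tcp_rot: [0.733, 3.055, 0.001]
wrist_force: [-0.3, 0.6, -0.4]
grip_width: 0.0439
finger_force: 29.9
```

```bash
python3 fm.py
```

```text
20.75 [0.53210887 0.3126485  0.1823607 ] [-7.33152698e-01 -3.05368288e+00  1.68037201e-04] [ 0.76447905  1.80066664 -6.80967495] [ 0.56639239 -0.28909533  0.01754978] r 0.014216117670954612 0.02898837441087481
```

Call:
drive_tool --targets '[[[-1,0,0.03,0.2,0,0,0],[-1,0,0,0.2,0,0,0],[-1,0,0,0.2,0,0,0],[-1,0,0,0,0,0,0]]]'

```text
clock: 21.25
ee_pos: [0.5323, 0.3126, 0.1773]
tcp_rot: [-0.733, -3.055, 0.0]
wrist_force: [-0.9, 0.5, -4.6]
grip_width: 0.0437
finger_force: 29.9
```

Call:
drive_tool --targets '[[[-1,0,0,0.1,0,0,0],[-1,0,0,0,0,0,0]]]'

```text
clock: 21.5
ee_pos: [0.5323, 0.3126, 0.1764]
tcp_rot: [-0.733, -3.055, 0.0]
wrist_force: [-0.5, 0.5, -3.3]
grip_width: 0.0435
finger_force: 29.9
```

Call:
drive_tool --targets '[[[-1,0,0,0.1,0,0,0],[-1,0,0,0,0,0,0]]]'

```text
clock: 21.75
ee_pos: [0.5323, 0.3126, 0.1754]
tcp_rot: [-0.733, -3.055, 0.0]
wrist_force: [-0.5, -0.6, -3.1]
grip_width: 0.0437
finger_force: 29.9
```

Call:
drive_tool --targets '[[[-1,0,0,0.1,0,0,0],[-1,0,0,0,0,0,0]]]'

```text
clock: 22.0
ee_pos: [0.5323, 0.3126, 0.1746]
tcp_rot: [-0.733, -3.055, 0.0]
wrist_force: [-1.9, 0.2, -0.9]
grip_width: 0.0436
finger_force: 29.9
```

Call:
drive_tool --targets '[[[-1,0,0,0.1,0,0,0],[-1,0,0,0,0,0,0]]]'

```text
clock: 22.25
ee_pos: [0.5323, 0.3127, 0.1745]
tcp_rot: [0.733, 3.054, 0.0]
wrist_force: [-4.5, -1.8, 5.8]
grip_width: 0.0436
finger_force: 29.9
```

Call:
drive_tool --targets '[[[-1,0,0,0.1,0,0,0],[-1,0,0,0,0,0,0]]]'

```text
clock: 22.5
ee_pos: [0.5323, 0.3127, 0.1744]
tcp_rot: [0.733, 3.054, 0.001]
wrist_force: [-6.5, -2.2, 10.5]
grip_width: 0.0438
finger_force: 30.0
```

The head has seated: z stopped at .1745 (expected .174) as the force rose. Relax, release and retreat.

Call:
drive_tool --targets '[[[-1,0,0,-0.1,0,0,0],[-0.2,0,0,0,0,0,0],[0,0,0,0,0,0,0],[0.3,0,0,0,0,0,0],[0.7,0,0,0,0,0,0],[0.8,0,0,0,0,0,0],[0.8,0,0,-2,0,0,0],[0.8,0,0,-4,0,0,0],[0.8,0,0,-4,0,0,0],[0.8,0,0,0,0,0,0]]]'

```text
clock: 23.75
ee_pos: [0.5343, 0.3134, 0.2775]
tcp_rot: [0.732, 3.048, 0.007]
wrist_force: [0.8, -1.6, 0.3]
grip_width: 0.0838
finger_force: 0.0
```

Run:
```python
from h import *
a=shot('scene');w=shot('wrist');print(manip.observe()['ee_pos'])
z=cv2.resize(a['frame'][60:270,120:400],(400,300),interpolation=cv2.INTER_CUBIC)
u,v=proj(a,[.532,.313,.15]).astype(int)
y=cv2.resize(a['frame'][v-30:v+30,u-40:u+40],(400,300),interpolation=cv2.INTER_CUBIC)
out=np.vstack([np.hstack([z,y]),np.hstack([cv2.resize(w['frame'],(400,300)),z*0])])
cv2.imwrite('pics/l.png',out[:,:,::-1])
h=cv2.cvtColor(w['frame'],cv2.COLOR_RGB2HSV)
m=((h[...,0]<20)&(h[...,0]>3)&(h[...,1]>140)&(h[...,2]>100)).astype(np.uint8)*255
m[300:]=0;m=cv2.morphologyEx(m,cv2.MORPH_OPEN,np.ones((3,3)))
cs,hi=cv2.findContours(m,cv2.RETR_CCOMP,cv2.CHAIN_APPROX_NONE)
for c,q in zip(cs,hi[0]):
  if cv2.contourArea(c)>80: r=cv2.minAreaRect(c);print(q[3],r,plane(w,*r[0],.19))
```

```text
[0.53241299 0.31269596 0.2733067 ]
-1 ((274.0, 210.5), (49.0, 50.0), 90.0) [0.52850388 0.31427801 0.19      ]
0 ((273.5, 213.99996948242188), (21.920312881469727, 21.920312881469727), 45.0) [0.53100538 0.31253293 0.19      ]
```

View pics/l.png

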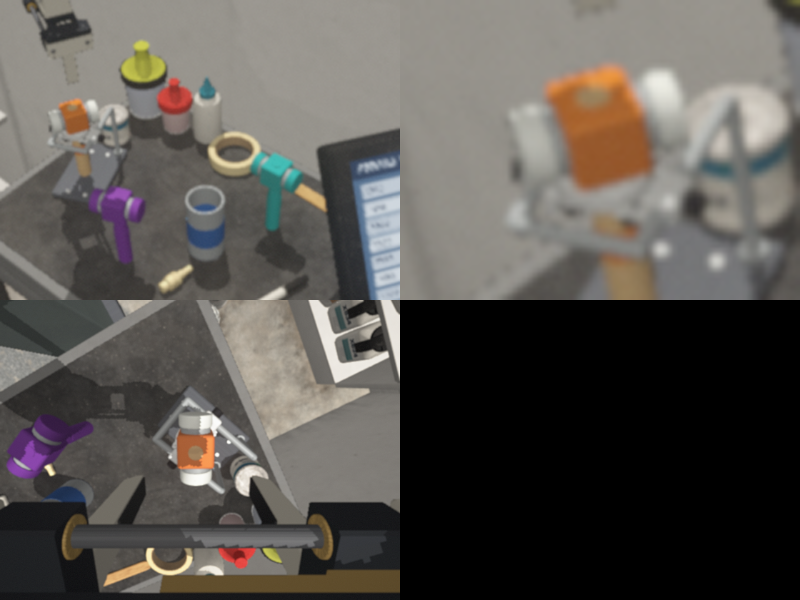

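The picture shows the orange mallet seated upright in the collar at scene crop (75,118). The can stands at (205,225), the other objects are in place and the gripper is clear.

```bash
python3 -c "
from bench import manip
print(manip.sign_off())"
```

```text
the job is handed in; nothing more can be done
None
```

The orange mallet is out of the draining can and seated in the collar with the head home. I let go, backed the gripper clear and handed the job in at about 24 s; the can is still standing and nothing else looks moved. On the first try the butt landed on the ring at about 13 N, so I lifted, shifted a few millimetres and fed it in.

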